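# Set a clock plate overhanging the seat board and turn the button over it

### The arm

A 6-joint arm with a two-finger parallel gripper is mounted at the origin on the work surface. World frame = base frame: x ahead of the robot, y to its left, z up, the work surface at z = 0. Lengths are in m, angles in rad, forces in N, time in s.
With the tool pointing down it reaches from about 0.35 to 0.775 m from the base axis. Payload 7.3 kg.
Tool frame: the origin (TCP) lies on the centre line of the jaws, within the pads' length; the fingertips stand 25 mm ahead of it and the grasp point (between the pads) lies 6 mm ahead of it (arm.tips_ahead is the distance from the TCP to the fingertips, in m); z points along the fingers, y is the line along which they close (so a half turn about z gives the same grasp; the last joint's range is limited). The gripper opens to 92 mm and grips with 3 to 60 N. Pads are 19 mm wide; open, the fingers measure 130 mm over their backs; the gripper's body (75 mm by 190 mm) begins 47 mm behind the grasp point.
Start: joints at [-1.453, 0.342, 1.524, -0, 1.275, -0.146], TCP at [0.137, -0.507, 0.252] pointing down, gripper open.
Joint ranges: [-2.53, 2.53], [-0.77, 2.02], [0.04, 2.7], [-1, 4.14], [0.28, 2.66], [-3.11, 3.11]. Speed limits (rad/s): [2.57, 2.57, 3.14, 3.14, 3.14, 3.14].

### API

Orientations are given as a unit quaternion [w, x, y, z].
In Python, from cell import arm gives the robot as it stands. The module is installed in compiled form; this text tells all that it offers.
- The arm moves only by the tool arm_command, never from a script. Its argument "steps" is a list of rows, each an object with "travel": the shift along the tool's x, y, z in cm, a list of three; "twist": the turn about the tool's z in degrees. A call has 1 to 12 rows; each row shifts and turns the commanded pose from where the row before left it, along the tool's axes as they then stand; what a row does not reach is not made up. A row lasts 1/8 s, in which the tool goes at most 62.5 mm and 10.7 degrees, less where a joint would pass 70% of its speed; a pose out of reach is approached as far as the arm can. A call with a gripper value outside its range is refused whole. "fingers" is the opening in per cent of the stroke, from 0 (shut) to 100 (fully open), set as the call begins (left out, the last holds). The fingers move at their own pace and stop on an object; "squeeze" is the grip in N (left out, the last holds). Time passes only in rows, so rows that do not move let the fingers close. It gives the time, the measured TCP pose, the force, the opening and the grip force at its end, in the units of the state.
- arm.state(): the state, without advancing time (a new reading comes with each control period).
- arm.read_camera(name): name is "side" or "top" or "wrist"; returns a dict with "pixels" (384x512x3 uint8, red, green, blue), "vfov" (degrees; the focal length in pixels is half the picture's height over the tangent of half this angle, whatever the lens; pixels are square), "cx", "cy" (the principal point, pixels), "R" (3x3) and "t" (3): a world point X has camera coordinates R X + t. Camera axes: x right, y down, z forward; pixel columns grow to the right and rows downward; lengths in m; the calibration is good to about 2 mm. A picture is of the moment at which its call begins. There is no depth.
- arm.sign_off(): hands the job in; it is judged then, once.
The state is a dict: "clock": time; "q": joint angles; "dq": joint speeds; "tau": joint torques, N m; "eef_pos": TCP position; "tcp_rot": TCP orientation; "wrist_force": force on the tool from outside, world axes, zero at the start; "ft_torque": the same for the moment, N m; "grip_width": opening from 0.0 (shut) to 1.0 (fully open); "grasp_force": force on a finger pad.
Only numpy, scipy, OpenCV 4.12 (cv2) and the standard library are available. Lean on these libraries where they do the work, as an engineer would, in place of code of your own. Each camera call takes 0.05 s, during which the arm holds its last target. There are 200 camera calls.

### The job

Slide the square brass clock plate along the black seat board block with your fingertips until 30 mm of it hangs over the block's far edge, its front edge parallel to the block's, so that the edge can be worked on. Then push the steel turn button by its peg, a full quarter turn to its stop, so that its arm lies across the plate. Push only: do not lift or tip the plate, and leave the other things on the block and bench where they are.

Things in the scene. Friction and masses are not known exactly. Their poses are not given: they have to be found in the camera images.
- seat: Black lacquered seat board block, fixed to the bench: 220 (its x) x 260 (its y) x 45 mm high. Origin at the centre of its underside, on the bench top. Its x axis points to its far edge, away from the robot (the block may be turned up to 20 degrees), y to the left, z up. Its flat top is 45 mm above the bench.
- seat_edge (a point): The middle of the block's far top edge, 110 mm along the block's x from its centre, at the height of its top. The edge runs along the block's y. Axes as the block's.
- plate: Loose brass clock movement plate with drilled holes, 100 x 100 mm and 6 mm thick, about 0.4 kg, lying flat on the block, its front edge behind the far edge at the start and turned up to 11 degrees against the block. Origin at the centre of its underside; x points to its front edge (the one to hang over the block's far edge), z up. It slides with ordinary friction and stays where it is left. It balances while less than half of it hangs over.
- plate_lead (a point): The middle of the plate's front edge, on its top face, 50 mm along the plate's x from its origin. Axes as the plate's. The overhang is how far this point lies beyond seat_edge along the block's x.
- button (a joint): Angle of the steel turn button on the block's left part, rad: 0 with its arm pointing along the block's -x (towards the robot), growing anticlockwise seen from above, to the stop at 1.571 where the arm points along the block's -y, to the right, across the plate. It stays where it is left; about 0.06 N m of friction (1 to 2 N at the peg).
- button_pivot (a point): On the turn button's pivot axis at the underside of the arm, 9 mm above the block's top, at 75, 75 mm in the block's x, y. Its hub is 28 mm across, its top 20 mm above the block. Axes as the block's.
- button_peg (a point): Middle of the arm's upright round peg, 14 mm across, 55 mm from the pivot. The peg stands from 15 to 45 mm above the block's top; this point is on the axis at its very top, 45 mm above the block. The arm is a bar 18 mm wide, from 9 to 15 mm above the block, so it passes 3 mm above the plate. Axes turn with the arm, whose free end lies along their -x.
- button_tip (a point): Middle of the arm's free end, on its underside, 75 mm from the pivot. Axes turn with the arm, as button_peg's.
- pillar: Bystander: small turned brass pillar standing on the block's right side, 22 mm across, 40 mm tall; origin at its foot's centre.
- collet: Bystander: steel ring lying on the block's near left part, 30 mm across, 14 mm tall; origin at the centre of its underside.
- bell_dome: Bystander on the bench: brass bell dome, 90 mm across, 52 mm tall; origin at the centre of its underside.
- oil_can: Bystander on the bench: copper oil can with a thin spout and a loop handle, 72 mm across, 138 mm tall; origin at the centre of its underside.
- weight: Bystander on the bench: dark steel clock weight standing upright, 54 mm across, 120 mm tall; origin at the centre of its underside.
- screwdriver: Bystander on the bench beyond the block: bone-handled screwdriver, 190 mm long, lying along its x; origin under its middle.
- jar: Bystander on the bench: small lidded glass jar, 56 mm across, 60 mm tall; origin at the centre of its underside.
Not all that is in view belongs to the job. Of the things that look like the plate, the middle-sized one is meant.

How it is judged:
On the way, in this order (a step that is already met when the one before it is completed fails the run):
1. the plate lies flat and still with 30 mm (24 to 36) hanging over the far edge, square to it within 0.10 rad (x of plate_lead in the frame of seat_edge between 0.024 and 0.036 m and angle between the x axis of plate and the x axis of seat, either way round below 0.1 rad and angle between plate's own z axis and vertical below 0.03 rad and height (world z) of plate between 0.042 and 0.048 m and linear speed of plate below 0.01 m/s), for 0.2 s.
2. the turn button is at its stop (beyond 1.40 rad), its arm across the plate (value of joint button above 1.4 rad and y of button_tip in the frame of plate below 0.045 m and x of button_tip in the frame of plate between -0.045 and 0.045 m), for 0.2 s.
At the end, for the whole second after the job is handed in: The plate lies flat and still on the block with 24 to 36 mm of it beyond the far edge, parallel to it within 0.10 rad; the turn button has been turned past 1.40 rad and rests, its arm reaching at least 5 mm over the plate; every bystander is within 12 mm of where it stood (all of step 1 and all of step 2 and velocity of joint button between -0.05 and 0.05 rad/s and distance of each of pillar, collet, bell_dome, oil_can, weight, screwdriver, jar from where it was at the start of the episode below 0.012 m); the robot touches nothing.
It fails at once if the plate is lifted, tipped or dropped (height (world z) of plate above 0.051 m or height (world z) of plate below 0.039 m or angle between plate's own z axis and vertical above 0.12 rad).
It fails at once if another thing is moved by more than 12 mm (distance of any of pillar, collet, bell_dome, oil_can, weight, screwdriver, jar from where it was at the start of the episode above 0.012 m).
It also fails if it takes over 48 s, if anything falls off the work surface, if the arm or the gripper's body presses on something with over 40 N, if the wrist force passes 120 N, or if a joint passes its speed limit or range.

## Working session

There is one attempt and no reset: what is moved stays moved. The work goes in short steps, Python scripts to look and compute and a tool call to move; the robot and the scene stay as the last step left them, time stands still between calls to the robot, and variables do not carry over. Pictures are saved under pics/ and viewed, at most 10 in all, crops included, and the job is handed in when it is done.

Besides the shell and the picture viewer there is one more tool, called after "Call:" in YAML: its name, and indented under it one key for each argument. arm_command: Moves the arm, as the interface text tells. Its arguments: {"type":"object","properties":{"steps":{"type":"array","items":{"type":"object","properties":{"travel":{"type":"array","items":{"type":"number"}},"twist":{"type":"number"}}}},"fingers":{"type":"number"},"squeeze":{"type":"number"}},"required":["steps"]}

```bash
mkdir -p pics
cat > h.py <<'E'
import numpy as np, cv2
from cell import arm
def shot(n,f):
    c=arm.read_camera(n); cv2.imwrite(f'pics/{f}.png',c['pixels'][:,:,::-1]); np.savez(f'pics/{f}.npz',**{k:c[k] for k in c}); return c
def ray(c,uv,z):
    f=c['pixels'].shape[0]/2/np.tan(np.radians(float(c['vfov']))/2)
    uv=np.atleast_2d(uv).astype(float)
    d=np.c_[(uv[:,0]-c['cx'])/f,(uv[:,1]-c['cy'])/f,np.ones(len(uv))]@c['R']
    o=-c['R'].T@c['t']; return o+d*((z-o[2])/d[:,2])[:,None]
def proj(c,X):
    f=c['pixels'].shape[0]/2/np.tan(np.radians(float(c['vfov']))/2)
    p=np.atleast_2d(X)@c['R'].T+c['t']; return np.c_[p[:,0]/p[:,2]*f+c['cx'],p[:,1]/p[:,2]*f+c['cy']]
E
python3 - <<'E'
from h import *
a=shot('top','top0');b=shot('side','side0')
for c in(a,b):print(c['vfov'],c['cx'],c['cy'],c['R'].round(3).tolist(),(-c['R'].T@c['t']).round(3))
print(arm.state(),arm.tips_ahead)
E
```

```text
49.39608362485523 255.98828813734784 190.10098093134806 [[-0.021, -1.0, -0.005], [-0.983, 0.022, -0.181], [0.181, 0.001, -0.983]] [0.318 0.014 1.318]
53.064265644764276 253.6187094259702 194.03660949696607 [[-0.844, -0.536, 0.005], [-0.4, 0.624, -0.671], [0.357, -0.568, -0.741]] [0.185 0.572 0.851]
{'clock': 0.1, 'q': array([-1.45297534e+00,  3.42663862e-01,  1.52490136e+00,  3.46262794e-06,
        1.27541840e+00, -1.45971000e-01]), 'dq': array([-3.89682706e-04, -1.64325179e-03, -2.35336433e-03, -6.91892924e-04,
       -1.30677189e-03,  7.43479831e-05]), 'tau': array([ 1.88042235e-03, -4.32004094e+01, -2.44695389e+01,  7.18342303e-02,
        5.25869080e-02, -5.24531765e-05]), 'eef_pos': array([ 0.13688869, -0.50650282,  0.25111586]), 'tcp_rot': array([-6.95393013e-04,  9.91314153e-01,  1.31513372e-01,  1.14444544e-05]), 'wrist_force': array([0.0036156 , 0.15725823, 1.37943164]), 'ft_torque': array([-0.04698665,  0.0140462 ,  0.04588971]), 'grasp_force': 0.0, 'grip_width': 0.999871840220732} 0.025
```

View pics/top0.png

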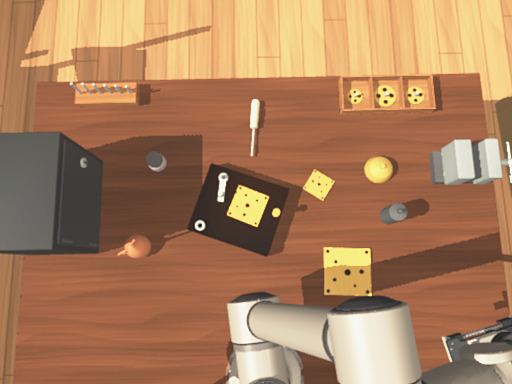

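View pics/side0.png

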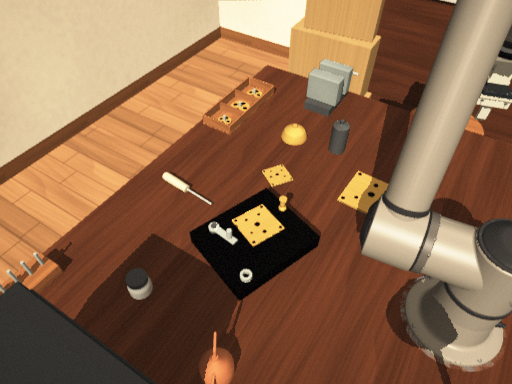

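The top view shows the black block, with corners near (214,164), (290,188), (267,255) and (189,228). The plate is at (248,206), the button at (223,187), the pillar at (276,212) and the collet at (200,225). The side view agrees. Next I'll measure the block and the plate.

```bash
cat >> h.py <<'E'
def rect(c,m,z):
    m=cv2.morphologyEx(m.astype(np.uint8),cv2.MORPH_OPEN,np.ones((3,3)))
    n,l,s,_=cv2.connectedComponentsWithStats(m); k=1+s[1:,4].argmax()
    cn=max(cv2.findContours((l==k).astype(np.uint8),cv2.RETR_EXTERNAL,cv2.CHAIN_APPROX_NONE)[0],key=cv2.contourArea)
    w=ray(c,cn[:,0,:],z)[:,:2]
    (x,y),(a,b),t=cv2.minAreaRect((w*1000).astype(np.float32))
    return np.array([x,y]),(a,b),t,cn
def yellow(c,roi):
    h=cv2.cvtColor(c['pixels'],cv2.COLOR_RGB2HSV); m=(h[...,0]>18)&(h[...,0]<35)&(h[...,1]>90)&(h[...,2]>120)
    r=np.zeros_like(m); x0,y0,x1,y1=roi; r[y0:y1,x0:x1]=1; return m&r
E
python3 - <<'E'
from h import *
c=dict(np.load('pics/top0.npz'))
p=c['pixels']; 
r=np.zeros(p.shape[:2],bool); r[155:262,180:297]=1
dark=((p.max(2)<48)&r).astype(np.uint8)
dark=cv2.morphologyEx(dark,cv2.MORPH_CLOSE,np.ones((5,5)))
print('block',rect(c,dark,.045)[:3])
q=rect(c,yellow(c,(224,180,271,232)),.051);print('plate',q[:3])
print('pillar',rect(c,yellow(c,(271,203,285,222)),.085)[:3])
for n,uv,z in[('pivot',(223,177),.065),('peg',(221,199),.09),('collet',(200,225),.059),('corners',[(214,164),(290,188),(267,255),(189,228)],.045)]:print(n,ray(c,uv,z).round(4).tolist())
v=np.zeros((600,720,3),np.uint8)
v[:]=cv2.resize(p[155:260,175:301,::-1],(720,600),interpolation=cv2.INTER_CUBIC); cv2.imwrite('pics/crop0.png',v)
E
```

```text
block (array([432.56732178, 194.3271637 ]), (12.356431007385254, 6.0917229652404785), 88.76839447021484)
plate (array([505.13760376,  42.02929688]), (100.6973876953125, 100.94624328613281), 66.95008087158203)
pillar (array([475.97329712, -43.07882309]), (17.848669052124023, 21.030153274536133), 88.36833190917969)
pivot [[0.5917, 0.1154, 0.065]]
peg [[0.5194, 0.1198, 0.09]]
collet [[0.4463, 0.1864, 0.059]]
corners [[0.6385, 0.145, 0.045], [0.5566, -0.0906, 0.045], [0.3528, -0.014, 0.045], [0.4393, 0.2218, 0.045]]
```

View pics/crop0.png

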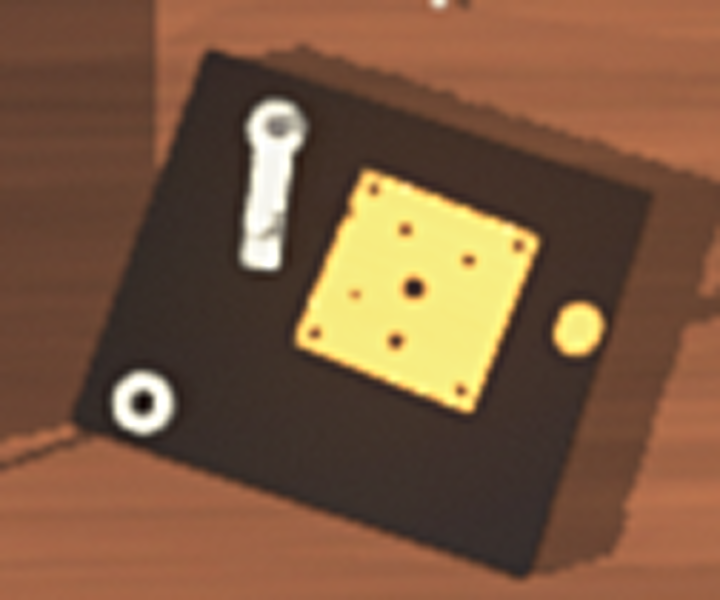

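The crop shows the plate square, turned a few degrees off the block's edges, with the button's arm to its left. The pillar is to the right of the plate at about (580,328). I'll fit the block's outline properly and place everything in the block's frame.

```bash
cat >> h.py <<'E'
def line(c,pts,z):
    w=ray(c,pts,z)[:,:2]; vx,vy,x,y=cv2.fitLine(w.astype(np.float32),cv2.DIST_HUBER,0,.01,.01).ravel(); return np.array([x,y]),np.array([vx,vy])
E
python3 - <<'E'
from h import *
c=dict(np.load('pics/top0.npz')); p=c['pixels'].astype(int)
r=np.zeros(p.shape[:2],bool); r[155:262,180:297]=1
d=((p[...,0]-p[...,2]<28)|(p.max(2)>150))&r
d=cv2.morphologyEx(d.astype(np.uint8),cv2.MORPH_CLOSE,np.ones((5,5)))
C,s,t,cn=rect(c,d,.045); print('block',C,s,t)
cn=cn[:,0,:].astype(float); w=ray(c,cn,.045)[:,:2]*1000
P=cv2.boxPoints(((C[0],C[1]),s,t)); 
# fit each side
for i in range(4):
    a,b=P[i],P[(i+1)%4];u=(b-a)/np.linalg.norm(b-a);n=np.array([-u[1],u[0]])
    k=(abs((w-a)@n)<8)&((w-a)@u>15)&((w-b)@u<-15)
    o,v=line(c,cn[k],.045);print(k.sum(),(o*1000).round(1),np.degrees(np.arctan2(v[1],v[0])).round(2), 'off',((w[k]-a)@n).mean().round(2))
E
```

```text
block [501.21948242  68.92260742] (357.07666015625, 329.345458984375) 88.71748352050781
67 [ 463.1 -105.6] -2.2 off 3.03
91 [664.6  11.4] 88.72 off 0.11
26 [392.9 248.7] 0.68 off 1.44
109 [336.7  69.2] 88.79 off 0.21
```

Run:
```python
from h import *
c=dict(np.load('pics/top0.npz')); p=c['pixels'].astype(int)
for u,v in[(235,232),(205,190),(192,190),(285,230),(250,165),(196,240),(270,170)]:print(p[v,u])
r=np.zeros(p.shape[:2],bool); r[155:262,180:297]=1
h=cv2.cvtColor(c['pixels'],cv2.COLOR_RGB2HSV)
d=((h[...,1]<105)&(p.max(2)<90))&r
d=cv2.morphologyEx(d.astype(np.uint8),cv2.MORPH_CLOSE,np.ones((3,3)))
C,s,t,cn=rect(c,d,.045); print('block',C,s,t)
cn=cn[:,0,:].astype(float); w=ray(c,cn,.045)[:,:2]*1000
P=cv2.boxPoints(((C[0],C[1]),s,t)); 
for i in range(4):
    a,b=P[i],P[(i+1)%4];u=(b-a)/np.linalg.norm(b-a);n=np.array([-u[1],u[0]])
    k=(abs((w-a)@n)<8)&((w-a)@u>15)&((w-b)@u<-15)
    o,v=line(c,cn[k],.045);print(k.sum(),(o*1000).round(1),np.degrees(np.arctan2(v[1],v[0])).round(2), 'off',((w[k]-a)@n).mean().round(2))
```

```text
[64 50 43]
[55 44 39]
[101  67  50]
[114  75  53]
[165 103  72]
[158  99  69]
[161 101  71]
block [496.36691284  71.08654785] (257.3854675292969, 216.81277465820312) 70.28366088867188
51 [432.6 -40.3] -19.13 off 2.72
58 [596.   34.9] 69.99 off 2.75
57 [510.4 201. ] -20.22 off 1.94
69 [385.   76.8] 70.36 off 1.75
```

The block's centre is at (496, 71) mm with its x axis at about -19.9°, and its measured size fits. The pivot lands where it should. In the block's frame the plate's centre is at (18, -24), turned about -3°, so it needs roughly 72 mm of push. The peg is at about (22, 59) and the pillar at (20, -114), both clear of half-open fingers.

Call:
arm_command:
  steps:
    - {"travel": [4.1, -1.6, 0]}
    - {"travel": [4.1, -1.6, 0]}
    - {"travel": [4.1, -1.6, 0]}
    - {"travel": [4.1, -1.6, 0]}
    - {"travel": [4.1, -1.6, 0]}
    - {"travel": [4.1, -1.6, 0]}
    - {"travel": [4.1, -1.6, 0]}
    - {"travel": [4.1, -1.6, 0]}
    - {"twist": 8.75}
    - {"twist": 8.75}
    - {"twist": 8.75}
    - {"twist": 8.75}
  fingers: 55

```text
validation failed for argument at $.st...
```

Call:
arm_command:
  steps:
    - {"travel": [4.1, -1.6, 0], "twist": 0}
    - {"travel": [4.1, -1.6, 0], "twist": 0}
    - {"travel": [4.1, -1.6, 0], "twist": 0}
    - {"travel": [4.1, -1.6, 0], "twist": 0}
    - {"travel": [4.1, -1.6, 0], "twist": 0}
    - {"travel": [4.1, -1.6, 0], "twist": 0}
    - {"travel": [4.1, -1.6, 0], "twist": 0}
    - {"travel": [4.1, -1.6, 0], "twist": 0}
    - {"travel": [0, 0, 0], "twist": 8.75}
    - {"travel": [0, 0, 0], "twist": 8.75}
    - {"travel": [0, 0, 0], "twist": 8.75}
    - {"travel": [0, 0, 0], "twist": 8.75}
  fingers: 55

```text
clock: 1.6
eef_pos: [0.4201, -0.2975, 0.2513]
tcp_rot: [-0.0, 0.985, -0.175, -0.0]
wrist_force: [-0.5, -0.4, -0.5]
grip_width: 0.548
grasp_force: 0.0
```

Call:
arm_command:
  steps:
    - {"travel": [-1.4, -4.35, 0], "twist": 0}
    - {"travel": [-1.4, -4.35, 0], "twist": 0}
    - {"travel": [-1.4, -4.35, 0], "twist": 0}
    - {"travel": [-1.4, -4.35, 0], "twist": 0}
    - {"travel": [-1.4, -4.35, 0], "twist": 0}
    - {"travel": [-1.4, -4.35, 0], "twist": 0}
    - {"travel": [-1.4, -4.35, 0], "twist": 0}
    - {"travel": [-1.4, -4.35, 0], "twist": 0}
    - {"travel": [0, 0, 4.4], "twist": 0}
    - {"travel": [0, 0, 4.4], "twist": 0}
    - {"travel": [0, 0, 4.4], "twist": 0}
    - {"travel": [0, 0, 0], "twist": 0}

```text
clock: 3.1
eef_pos: [0.431, 0.0677, 0.1174]
tcp_rot: [0.001, 0.985, -0.173, -0.004]
wrist_force: [-0.2, 0.3, 0.7]
grip_width: 0.552
grasp_force: 0.0
```

Run:
```python
from h import *
c=shot('wrist','w1'); print(arm.state()['eef_pos'],c['vfov'],(-c['R'].T@c['t']).round(3))
P=np.array([496.2,71]);th=np.radians(-19.9)
U=np.array([np.cos(th),np.sin(th)]);V=np.array([-U[1],U[0]])
t=arm.state()['eef_pos'][:2]*1000-P;print('tcp block',t@U,t@V)
for n,x,y,z in[('far mid',110,0,45),('peg',22,59,90),('rear',-32,-24,51)]:
    print(n,proj(c,np.r_[P+x*U+y*V,z]/1000).round(0))
```

```text
[0.43261543 0.06758084 0.11929972] 71.18877173064458 [0.507 0.04  0.25 ]
tcp block -58.62400706327172 -24.85788842481733
far mid [[211. -38.]]
peg [[103. 109.]]
rear [[250. 183.]]
```

View pics/w1.png

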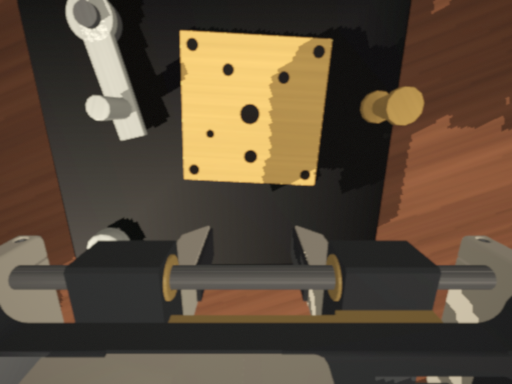

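The wrist view agrees with the prediction: the plate's rear edge is at row 184, both fingertips are behind it at row 230, and the peg is at (97,107). Now I'll lower to 2 mm above the block.

Call:
arm_command:
  steps:
    - {"travel": [0, 0, 2], "twist": 0}
    - {"travel": [0, 0, 1.6], "twist": 0}
    - {"travel": [0, 0, 0.7], "twist": 0}
    - {"travel": [0, 0, 0.4], "twist": 0}
    - {"travel": [0, 0, 0], "twist": 0}
    - {"travel": [0, 0, 0], "twist": 0}

```text
clock: 3.9
eef_pos: [0.4336, 0.0676, 0.0732]
tcp_rot: [-0.0, 0.985, -0.173, 0.0]
wrist_force: [0.0, -0.2, -0.1]
grip_width: 0.549
grasp_force: 0.0
```

Call:
arm_command:
  steps:
    - {"travel": [0, 0, 0.1], "twist": 0}
    - {"travel": [0.6, 0, 0], "twist": 0}
    - {"travel": [0.6, 0, 0], "twist": 0}
    - {"travel": [0.6, 0, 0], "twist": 0}
    - {"travel": [0.6, 0, 0], "twist": 0}
    - {"travel": [0.6, 0, 0], "twist": 0}
    - {"travel": [0.6, 0, 0], "twist": 0}
    - {"travel": [0.6, 0, 0], "twist": 0}
    - {"travel": [0.6, 0, 0], "twist": 0}
    - {"travel": [0.6, 0, 0], "twist": 0}
    - {"travel": [0.6, 0, 0], "twist": 0}
    - {"travel": [0, 0, 0], "twist": 0}

```text
clock: 5.4
eef_pos: [0.4907, 0.0469, 0.0719]
tcp_rot: [-0.0, 0.985, -0.173, 0.001]
wrist_force: [0.5, -0.4, -0.3]
grip_width: 0.554
grasp_force: 0.0
```

```bash
cat > m.py <<'E'
from h import *
import sys
c=shot('wrist',sys.argv[1]); d=shot('top',sys.argv[1]+'t')
P=np.array([496.2,71]);th=np.radians(-19.9)
U=np.array([np.cos(th),np.sin(th)]);V=np.array([-U[1],U[0]])
s=arm.state();t=s['eef_pos'][:2]*1000-P;print('tcp block',t@U,t@V,s['eef_pos'][2],s['wrist_force'])
m=yellow(c,(130,0,350,384)); q=rect(c,m,.051); r=(q[0]-P); print('wrist plate',r@U,r@V,q[1],q[2])
uv=proj(d,np.r_[P+60*U-24*V,51]/1000)[0].astype(int)
q=rect(d,yellow(d,(uv[0]-30,uv[1]-45,uv[0]+24,uv[1]+40)),.051); r=(q[0]-P); print('top plate',r@U,r@V,q[1],q[2])
E
python3 m.py p1
```

```text
tcp block 2.635462153215861 -24.528915570078933 0.07198864122340431 [0.52344346 0.32850356 0.09375998]
wrist plate 64.36481039202175 -23.478162936471506 (100.42094421386719, 99.84793090820312) 70.07164001464844Traceback (most recent call last):
  File "m.py", line 9, in <module>
    q=rect(d,yellow(d,(uv[0]-30,uv[1]-45,uv[0]+24,uv[1]+40)),.051); r=(q[0]-P); print('top plate',r@U,r@V,q[1],q[2])
  File "h.py", line 15, in rect
    n,l,s,_=cv2.connectedComponentsWithStats(m); k=1+s[1:,4].argmax()
                                                     ~~~~~~~~~~~~~~^^
ValueError: attempt to get argmax of an empty sequence
```

View pics/p1.png

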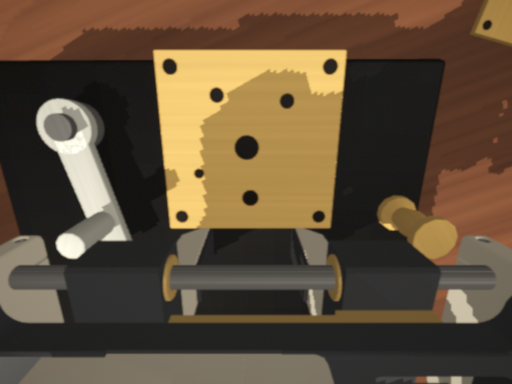

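The plate's front edge (row 50) is just past the block's far edge (row 61), and the two are parallel. I'll measure the overhang directly from this view.

```bash
cat > e.py <<'E'
from h import *
import sys
c=dict(np.load(f'pics/{sys.argv[1]}.npz')); p=c['pixels'].astype(int)
h=cv2.cvtColor(c['pixels'],cv2.COLOR_RGB2HSV)
th=np.radians(-19.9);U=np.array([np.cos(th),np.sin(th)])
def edge(cols,z,f):
    pts=[(u,f(u)-.0) for u in cols if f(u) is not None]
    o,v=line(c,np.array(pts),z); a=np.degrees(np.arctan2(v[1],v[0]))%180; return o,a,np.median([q[1] for q in pts]),len(pts)
y=yellow(c,(150,0,360,384))
lo,la,lr,n1=edge(range(175,326,3),.051,lambda u:(np.argmax(y[:,u]) if y[:,u].any() else None))
g=cv2.GaussianBlur(p.max(2).astype(np.uint8),(1,5),0).astype(int)
r0=int(sys.argv[2])
def fe(u):
    d=g[2:r0+40,u]-g[:r0+38,u]; w=d[r0-14:r0+14]; return r0-14+w.argmin()+1
bo,ba,br,n2=edge(list(range(105,147,2))+list(range(355,425,2)),.045,fe)
print('lead row',lr,'ang',la,'edge row',br,'ang',ba)
n=np.array([np.sin(np.radians(ba)),-np.cos(np.radians(ba))]); n*=np.sign(n@U)
print('overhang mm',(lo-bo)@n*1000,'edge dist from origin model',(bo*1000-[496.2,71])@U)
E
python3 e.py p1 61
```

```text
lead row 50.0 ang 70.07161 edge row 59.0 ang 70.2728
overhang mm 3.4231951 edge dist from origin model 110.88993339753948
```

Call:
arm_command:
  steps:
    - {"travel": [0.4, 0, 0], "twist": 0}
    - {"travel": [0.4, 0, 0], "twist": 0}
    - {"travel": [0.4, 0, 0], "twist": 0}
    - {"travel": [0.4, 0, 0], "twist": 0}
    - {"travel": [0.4, 0, 0], "twist": 0}
    - {"travel": [0.4, 0, 0], "twist": 0}
    - {"travel": [0.2, 0, 0], "twist": 0}
    - {"travel": [0, 0, 0], "twist": 0}
    - {"travel": [0, 0, 0], "twist": 0}

```text
clock: 6.62
eef_pos: [0.5145, 0.0382, 0.0717]
tcp_rot: [0.0, 0.985, -0.173, 0.001]
wrist_force: [-1.4, -0.2, 0.6]
grip_width: 0.549
grasp_force: 0.5
```

```bash
python3 m.py p2 2>&1 | grep -v -e Trace -e File; python3 e.py p2 120
```

```text
tcp block 28.37346008949449 -24.631889587764373 0.07171223968813799 [-0.88008537 -1.51962886 -0.14633395]
wrist plate 89.70306504441523 -23.482656567364234 (100.31031036376953, 99.60564422607422) 70.1433334350586
    q=rect(d,yellow(d,(uv[0]-30,uv[1]-45,uv[0]+24,uv[1]+40)),.051); r=(q[0]-P); print('top plate',r@U,r@V,q[1],q[2])
    n,l,s,_=cv2.connectedComponentsWithStats(m); k=1+s[1:,4].argmax()
                                                     ~~~~~~~~~~~~~~^^
ValueError: attempt to get argmax of an empty sequence
lead row 51.0 ang 70.0883 edge row 107.0 ang 70.3061
overhang mm 27.561293 edge dist from origin model 111.55968901820104
```

View pics/p2.png

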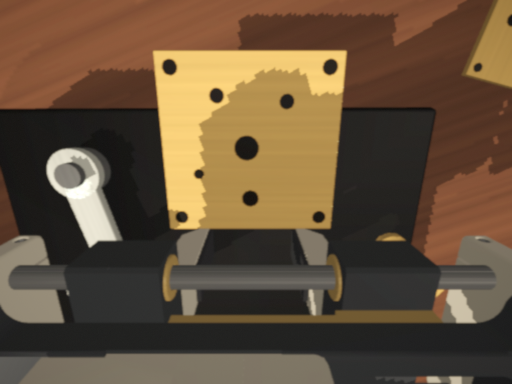

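The plate is square with about 28–29 mm of overhang. I'll nudge it 1 mm more, back off and rise.

Call:
arm_command:
  steps:
    - {"travel": [0.1, 0, 0], "twist": 0}
    - {"travel": [0, 0, 0], "twist": 0}
    - {"travel": [-0.5, 0, 0], "twist": 0}
    - {"travel": [-1, 0, 0], "twist": 0}
    - {"travel": [-1.5, 0, 0], "twist": 0}
    - {"travel": [0, 0, -3], "twist": 0}
    - {"travel": [0, 0, -4], "twist": 0}
    - {"travel": [0, 0, -4], "twist": 0}
    - {"travel": [0, 0, 0], "twist": 0}
    - {"travel": [0, 0, 0], "twist": 0}
  fingers: 55

```text
clock: 7.98
eef_pos: [0.4859, 0.0484, 0.1811]
tcp_rot: [0.0, 0.985, -0.173, -0.0]
wrist_force: [-0.9, -0.1, 0.4]
grip_width: 0.553
grasp_force: 0.0
```

```bash
python3 - <<'E'
from h import *
P=np.array([496.2,71]);th=np.radians(-19.9)
U=np.array([np.cos(th),np.sin(th)]);V=np.array([-U[1],U[0]])
c=dict(np.load('pics/w1.npz'))
for uv,z in[((97,107),.09),((88,13),.065)]:
    r=ray(c,uv,z)[0,:2]*1000-P;print(r@U,r@V)
c=shot('wrist','p3');s=arm.state();t=s['eef_pos'][:2]*1000-P;print('tcp',t@U,t@V,s['eef_pos'],s['q'].round(2),s['clock'])
E
python3 e.py p3 130
```

```text
22.950935175674037 62.09826881636476
76.41638802933323 71.89437388857112
tcp -2.1499903548825032 -24.808053503695735 [0.48573424 0.04840509 0.18061365] [-0.06  0.35  1.73 -0.    1.07  1.86] 8.025
lead row 39.0 ang 144.5095 edge row 123.5 ang 70.51326
overhang mm -15.351422 edge dist from origin model 67.40732420254437
```

View pics/p3.png

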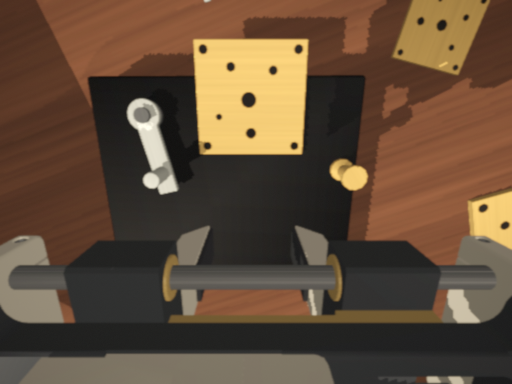

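The view is clear: the plate's lead edge is at row 39 (columns 195–308), the block's far edge at row 76, the hub at (143,115) and the peg top at (151,181).

```bash
sed -i 's/range(175,326,3)/range(205,300,3)/; s/list(range(105,147,2))+list(range(355,425,2))/list(range(105,185,2))+list(range(318,352,2))/; s/y=yellow(c,(150,0,360,384))/y=yellow(c,(190,0,312,170))/' e.py
python3 e.py p3 76
python3 - <<'E'
from h import *
P=np.array([496.2,71]);th=np.radians(-19.9)
U=np.array([np.cos(th),np.sin(th)]);V=np.array([-U[1],U[0]])
c=dict(np.load('pics/p3.npz'))
for uv,z in[((151,181),.09),((143,115),.065),((166,190),.06)]:
    r=ray(c,uv,z)[0,:2]*1000-P;print(r@U,r@V)
q=rect(c,yellow(c,(185,30,315,165)),.051);r=q[0]-P;print('plate',r@U,r@V,q[1:3])
E
```

```text
lead row 39.0 ang 70.10218 edge row 76.0 ang 70.3764
overhang mm 28.405064 edge dist from origin model 110.66057281625339
21.908680221609153 61.96638091798438
76.14133550124372 72.09292174575437
5.228916415690092 59.83010954829992
plate 89.4134117691307 -23.24967154687365 ((101.23492431640625, 100.00371551513672), 70.10220336914062)
```

The overhang is about 29 mm and the plate is square. The peg is at block (22, 62), radius 54.6 mm, which fits. Next I'll shut the fingers, go behind the peg with the face turned 45°, and lower to 12 mm above the arm.

Call:
arm_command:
  steps:
    - {"travel": [0.1, -3.6, 0], "twist": 0}
    - {"travel": [0.1, -3.6, 0], "twist": 0}
    - {"travel": [0.1, -3.6, 0], "twist": 0}
    - {"travel": [0, 0, 0], "twist": 9}
    - {"travel": [0, 0, 0], "twist": 9}
    - {"travel": [0, 0, 0], "twist": 9}
    - {"travel": [0, 0, 0], "twist": 9}
    - {"travel": [0, 0, 0], "twist": 9}
    - {"travel": [0, 0, 3.5], "twist": 0}
    - {"travel": [0, 0, 3.2], "twist": 0}
    - {"travel": [0, 0, 1.6], "twist": 0}
    - {"travel": [0, 0, 0], "twist": 0}
  fingers: 0

```text
clock: 9.52
eef_pos: [0.5255, 0.1486, 0.0972]
tcp_rot: [0.001, 0.844, -0.536, -0.001]
wrist_force: [-0.6, -0.2, 1.0]
grip_width: 0.004
grasp_force: 0.0
```

```bash
cat > k.py <<'E'
from h import *
P=np.array([496.2,71]);th=np.radians(-19.9)
U=np.array([np.cos(th),np.sin(th)]);V=np.array([-U[1],U[0]])
s=arm.state();t=s['eef_pos'][:2]*1000-P;t=np.array([t@U,t@V]);w=s['tcp_rot'];a=2*np.arctan2(w[2],w[1])-th
print('tcp',t,s['eef_pos'][2],'head',np.degrees(a),s['q'].round(2),s['grip_width'])
X=np.array([np.cos(a),np.sin(a)]);Y=np.array([np.sin(a),-np.cos(a)])
k=t
for q in [.24,.4,.6,.8,1.,1.2,1.35,1.45,1.53]:
    g=np.array([75-55*np.cos(q),75-55*np.sin(q)])-16.5*X
    print(q,g.round(1),'move cm',((g-k)@X/10).round(2),((g-k)@Y/10).round(2));k=g
E
python3 k.py
```

```text
tcp [ 1.09978483 82.94950748] 0.09719070094839379 head -44.98508601914423 [ 0.14  0.55  1.66 -0.    0.93  2.84] 0.004374002958605585
0.24 [ 9.9 73.6] move cm 1.28 0.04
0.4 [12.7 65.2] move cm 0.79 0.39
0.6 [17.9 55.6] move cm 1.05 0.31
0.8 [25.  47.2] move cm 1.09 0.09
1.0 [33.6 40.4] move cm 1.09 -0.13
1.2 [43.4 35.4] move cm 1.04 -0.34
1.35 [51.3 33. ] move cm 0.73 -0.39
1.45 [56.7 32.1] move cm 0.45 -0.32
1.53 [61.1 31.7] move cm 0.34 -0.28
```

Call:
arm_command:
  steps:
    - {"travel": [0.6, 0, 0], "twist": 0}
    - {"travel": [0.7, 0, 0], "twist": 0}
    - {"travel": [0.4, 0.2, 0], "twist": 0}
    - {"travel": [0.4, 0.2, 0], "twist": 0}
    - {"travel": [0.5, 0.15, 0], "twist": 0}
    - {"travel": [0.55, 0.15, 0], "twist": 0}
    - {"travel": [0.55, 0.05, 0], "twist": 0}
    - {"travel": [0.55, 0.05, 0], "twist": 0}
    - {"travel": [0.55, -0.05, 0], "twist": 0}
    - {"travel": [0.55, -0.1, 0], "twist": 0}
    - {"travel": [0, 0, 0], "twist": 0}

```text
clock: 10.9
eef_pos: [0.5441, 0.0971, 0.0988]
tcp_rot: [-0.0, 0.844, -0.537, 0.001]
wrist_force: [0.1, 0.1, -0.2]
grip_width: 0.005
grasp_force: 0.0
```

```bash
python3 k.py | head -1; python3 -c "
from h import *
c=shot('wrist','b1');print(arm.state()['wrist_force'])"
```

```text
tcp [36.13353948 40.81436228] 0.09882447235833325 head -45.01291374481786 [ 0.04  0.56  1.64 -0.    0.94  2.74] 0.005064610006012906
[-0.62850262  0.89994506 -0.05509686]
```

View pics/b1.png

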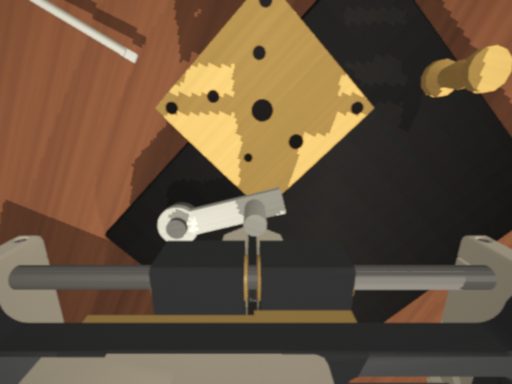

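The peg at (256,215) sits against the finger face and the arm is following, now at about 1.0 rad. I'll continue the arc to the stop.

Call:
arm_command:
  steps:
    - {"travel": [0.45, -0.05, 0], "twist": 0}
    - {"travel": [0.45, -0.1, 0], "twist": 0}
    - {"travel": [0.37, -0.2, 0], "twist": 0}
    - {"travel": [0.36, -0.2, 0], "twist": 0}
    - {"travel": [0.25, -0.16, 0], "twist": 0}
    - {"travel": [0.2, -0.16, 0], "twist": 0}
    - {"travel": [0.2, -0.14, 0], "twist": 0}
    - {"travel": [0.15, -0.14, 0], "twist": 0}
    - {"travel": [0, 0, 0], "twist": 0}
    - {"travel": [0, 0, 0], "twist": 0}

```text
clock: 12.2
eef_pos: [0.5642, 0.0804, 0.0988]
tcp_rot: [-0.0, 0.844, -0.536, 0.0]
wrist_force: [0.2, -0.0, 0.2]
grip_width: 0.007
grasp_force: 0.0
```

```bash
python3 k.py | head -1; python3 -c "
from h import *
c=shot('wrist','b2');print(arm.state()['wrist_force'])"
```

```text
tcp [60.75474175 31.99445698] 0.09880990353864505 head -44.98474406532401 [ 0.01  0.58  1.59 -0.    0.97  2.71] 0.006982041407344619
[-0.28486455 -0.00782081  0.5091027 ]
```

View pics/b2.png

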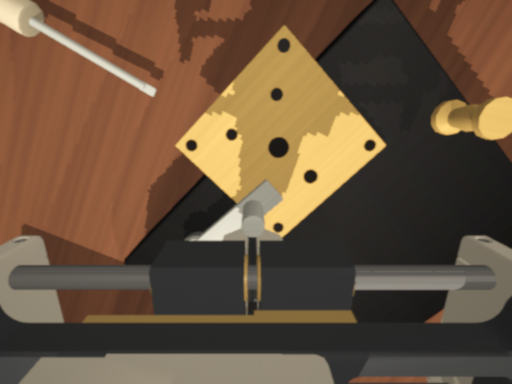

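The arm now lies over the plate near (265,195). I'll make small pushes along the block's x and watch for force from the stop.

Call:
arm_command:
  steps:
    - {"travel": [0.08, -0.08, 0], "twist": 0}
    - {"travel": [0.08, -0.08, 0], "twist": 0}
    - {"travel": [0, 0, 0], "twist": 0}

```text
clock: 12.62
eef_pos: [0.5661, 0.0796, 0.0987]
tcp_rot: [0.0, 0.844, -0.536, 0.0]
wrist_force: [-1.2, 0.1, 0.2]
grip_width: 0.003
grasp_force: 0.4
```

Call:
arm_command:
  steps:
    - {"travel": [0.08, -0.08, 0], "twist": 0}
    - {"travel": [0, 0, 0], "twist": 0}

```text
clock: 12.88
eef_pos: [0.5672, 0.0792, 0.0987]
tcp_rot: [0.0, 0.844, -0.536, 0.0]
wrist_force: [-1.3, -0.1, -0.2]
grip_width: 0.005
grasp_force: 0.4
```

Call:
arm_command:
  steps:
    - {"travel": [-0.5, 0, 0], "twist": 0}
    - {"travel": [-1.5, 0, 0], "twist": 0}
    - {"travel": [0, 0, -3], "twist": 0}
    - {"travel": [0, 0, -5], "twist": 0}
    - {"travel": [-4, 0, -2], "twist": 0}
    - {"travel": [-4, 0, 0], "twist": 0}
    - {"travel": [0, 0, 0], "twist": 0}
    - {"travel": [0, 0, 0], "twist": 0}

```text
clock: 13.88
eef_pos: [0.5245, 0.1702, 0.1986]
tcp_rot: [0.0, 0.844, -0.536, 0.0]
wrist_force: [-1.1, -0.1, -0.5]
grip_width: 0.009
grasp_force: 0.0
```

```bash
python3 -c "
from h import *
c=shot('wrist','f1');P=np.array([496.2,71]);th=np.radians(-19.9)
U=np.array([np.cos(th),np.sin(th)]);V=np.array([-U[1],U[0]])
for n,x,y,z in[('peg stop',75,20,90),('tip',75,0,60),('hub',75,75,65),('leadL',140,27,51),('leadR',140,-73,51),('edgeL',110,130,45),('edgeR',110,-130,45)]:
    print(n,proj(c,np.r_[P+x*U+y*V,z]/1000).round(0))
"
```

```text
peg stop [[253.  66.]]
tip [[268.  55.]]
hub [[212. 115.]]
leadL [[197.  24.]]
leadR [[277. -72.]]
edgeL [[154. 129.]]
edgeR [[350. -96.]]
```

View pics/f1.png

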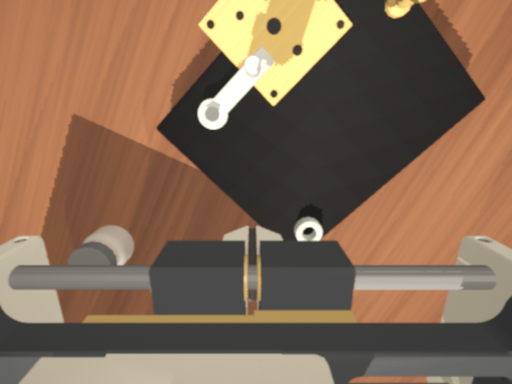

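The peg is at (253,66), exactly where the stop position predicts. The plate's lead corner is at (199,24) against a predicted (197,24), and the tool is clear of everything, so I'm handing in.

```bash
python3 -c "
from cell import arm
print(arm.sign_off())"
```

```text
the job is handed in; nothing more can be done
None
```

I slid the plate to about 29 mm of overhang, square to the block's far edge, turned the button to its stop across the plate, and handed the job in at about 14 s; no verdict came back.

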